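# Take the left-hand nut and the lap off a graver hone

## Robot

A 6-joint arm with a two-finger parallel gripper is mounted at the origin on the work surface. World frame = base frame: x ahead of the robot, y to its left, z up, the work surface at z = 0. Lengths are in mm, angles in rad, forces in N, time in s.
With the tool pointing down it reaches from about 225 to 875 mm from the base axis. Payload 3.4 kg.
Tool frame: the origin (TCP) lies on the centre line of the jaws, within the pads' length; the fingertips stand 25 mm ahead of it and the grasp point (between the pads) lies 6 mm ahead of it; z points along the fingers, y is the line along which they close (so a half turn about z gives the same grasp; the last joint's range is limited). The gripper opens to 85 mm and grips with 20 to 120 N. Pads are 22 mm wide; open, the fingers measure 114 mm over their backs; the gripper's body (76 mm by 85 mm) begins 54 mm behind the grasp point. The pads swing forward as they close: fully open they stand 13 mm farther back than shut.
Start: joints at [1.139, 0.276, 1.505, -0, 1.361, -0.121], TCP at [175.863, 547.478, 256.328] pointing down, gripper open.
Joint ranges: [-2.89, 2.89], [-0.75, 2.08], [0.22, 2.7], [-1.18, 4.32], [0.11, 2.71], [-2.7, 2.7]. Speed limits (rad/s): [2.57, 2.57, 3.14, 3.14, 3.14, 3.14].

## Interface

Orientations are given as a unit quaternion [w, x, y, z].
In Python, from bench import bot, grab_frame gives the robot as it stands.
- The arm moves only by the tool step_arm, never from a script. Its argument "plan" is a list of rows, each a list of 5 numbers: the finger opening in mm, from 0 to 85.4, then the shift along the world's x, y, z in units of 25 mm (1.0 is 25 mm), then the turn about the world's z in units of 10 degrees (1.0 is 10 degrees). A call has 1 to 12 rows; each row shifts and turns the commanded pose from where the row before left it; what a row does not reach is not made up. A row lasts 1/8 s, in which the tool goes at most 62.5 mm and 10.7 degrees, less where a joint would pass 70% of its speed; a pose out of reach is approached as far as the arm can. A call is refused whole if a number of a shift passes 1 or a number of a turn 1, either way. A call with a gripper value outside its range is refused whole. The fingers move at their own pace and stop on an object; the grip force is fixed at half the most. Time passes only in rows, so rows that do not move let the fingers close. It gives the time, the measured TCP pose, the force, the opening and the grip force at its end, in the units of the state.
- bot.state(): the state, without advancing time (a new reading comes with each control period).
- grab_frame(name): name is "scene" or "top"; returns a dict with "image" (384x512x3 uint8, red, green, blue), "K" (3x3 intrinsics, pixels), "k1" (the pictures are not rectified: a ray, as slopes to the right and down, at radius r is drawn at 1 + k1 r^2 times it, then the intrinsics apply), "position" and "attitude" of the camera in the world. Camera axes: x right, y down, z forward; pixel columns grow to the right and rows downward; lengths in mm; the calibration is good to about 2 mm. A picture is of the moment at which its call begins. There is no depth.
- bot.finish_job(): hands the job in; it is judged then, once.
The state is a dict: "time_s": time; "joint_positions": joint angles; "qvel": joint speeds; "joint_torque": joint torques, N m; "position": TCP position; "tool_rot": TCP orientation; "force": force on the tool from outside, world axes, zero at the start; "wrist_torque": the same for the moment, N m; "width": finger opening in mm; "gripper_force": force on a finger pad.
Only numpy, scipy, OpenCV 4.12 (cv2) and the standard library are available. Lean on these libraries where they do the work, as an engineer would, in place of code of your own. Each camera call takes 0.05 s, during which the arm holds its last target. There are 200 camera calls.

## Task

The diamond lap of the graver hone is due for a change. Unscrew its brass lap nut, which has a left-hand thread, with light, even force: follow it as it climbs, never forcing it up, down or sideways against the spindle, and lift it only once it comes freely; put it in the steel tray. Then lift the lap off the spindle and lay it gently, without dropping it, on the cork pad, diamond face up and wholly on the cork, and leave everything else on the bench as it is.

Things in the scene. Friction and masses are not known exactly. Their poses are not given: they have to be found in the camera images.
- nut: Brass lap nut: twelve-sided ring, 42 mm across flats, 26 mm tall, 24 mm bore, dark notches round its side, red dot on its top rim, 0.16 kg. Origin on its axis at its underside, z up. Starts screwed on the spindle against the hub's top. Turned clockwise from above it climbs several mm each quarter turn (steep quick-change thread, 0.7 mm play) and lets go between half a turn and a full turn.
- lap: Diamond lap: aluminium disc 125 mm wide, 8 mm thick, dark grey diamond ring on its upper face; on top a twelve-sided hub 46 mm across flats, 14 mm tall; 24 mm bore. 0.3 kg; picked up by the hub. Origin on its axis at its underside, z up when the diamond face is up. Loose on the spindle once the nut is off; may turn along under the nut.
- spindle: Upright steel spindle, does not turn: shank 22 mm thick to 34 mm up, then thread (22 mm over it), bare end 16 mm thick, top at 62 mm. Origin on its axis at the hone's top plate (85 mm above the bench), z up. A sprung flange at its foot presses lap and nut up with about 8 to 15 N at the start and lifts them up to 2 mm as it loosens. Over 20 N between nut and spindle harms its bearings.
- hone: Hone: grey housing 240 mm long (its x), 190 mm wide, 85 mm tall, fixed to the bench. Origin under the spindle's axis at bench level; an upright post with a dark crosspiece stands 112 mm from the axis along +x, to 46 mm above the top plate.
- tray: Open square steel parts tray, 150 x 150 mm, walls 4 mm thick and 24 mm high, floor 4 mm thick. Origin at the centre of its underside. Fixed.
- pad: Square cork pad, 170 x 170 mm, 6 mm thick. Origin at the centre of its underside. Fixed. A dropped lap would be damaged here.
- graver: bystander: engraving tool lying down, wooden mushroom handle and 75 mm steel shaft, about 120 mm long; origin under its middle
- oiler: bystander: small copper oil can, 48 mm wide, 75 mm tall; origin at the centre of its underside
- jar: bystander: amber glass jar with black cap, 44 mm wide, 55 mm tall; origin at the centre of its underside
- plate: bystander: black and gold damascened plate, 124 mm wide, 14 mm tall; origin at the centre of its underside
- hammer: bystander: chasing hammer lying flat, 240 mm long; origin under the handle
- loupe: bystander: black eye loupe, 42 mm wide, 22 mm tall; origin at the centre of its underside
- steel_block: bystander: round steel bench block, 68 mm wide, 18 mm tall; origin at the centre of its underside

How it is judged:
By the outcome, as a careful person would: the job done as asked, in the order asked, and still so for the second after the job is handed in, with the robot touching nothing.
It also fails if it takes over 72 s, if anything falls off the work surface, if the arm or the gripper's body presses on something with over 40 N, if the wrist force passes 120 N, or if a joint passes its speed limit or range.

## Working session

There is one attempt and no reset: what is moved stays moved. The work goes in short steps, Python scripts to look and compute and a tool call to move; the robot and the scene stay as the last step left them, time stands still between calls to the robot, and variables do not carry over. Pictures are saved under pics/ and viewed, at most 11 in all, crops included, and the job is handed in when it is done.

Besides the shell and the picture viewer there is one more tool, called after ">>>" as name(argument=value, ...), one argument or row to a line, values as JSON. step_arm: Moves the arm, as the interface text tells. Its arguments: {"type":"object","properties":{"plan":{"type":"array"}},"required":["plan"]}

```bash
mkdir -p pics
cat > h.py <<'E'
import numpy as np, cv2, json
from bench import bot, grab_frame
from scipy.spatial.transform import Rotation as R
def shot(n,f):
    d=grab_frame(n); cv2.imwrite('pics/'+f,d['image'][:,:,::-1]); np.save('pics/'+f+'.npy',d,allow_pickle=True); return d
def load(f): return np.load('pics/'+f+'.npy',allow_pickle=True).item()
def Rm(d):
    a=np.array(d['attitude'],float)
    return a if a.shape==(3,3) else R.from_quat(a[[1,2,3,0]]).as_matrix()
def ray(d,u,v):
    K=np.array(d['K']); x=(u-K[0,2])/K[0,0]; y=(v-K[1,2])/K[1,1]
    rd=np.hypot(x,y); r=rd
    for _ in range(30): r=rd/(1+d['k1']*r*r)
    s=r/rd if rd>0 else 1
    w=Rm(d)@np.array([x*s,y*s,1]); return np.array(d['position'],float),w
def onz(d,u,v,z):
    p,w=ray(d,u,v); return p+w*(z-p[2])/w[2]
def proj(d,P):
    c=Rm(d).T@(np.array(P,float)-d['position']); x,y=c[0]/c[2],c[1]/c[2]; k=1+d['k1']*(x*x+y*y)
    K=np.array(d['K']); return np.array([K[0,0]*x*k+K[0,2],K[1,1]*y*k+K[1,2]])
E
python3 - <<'E'
from h import *
for n in ('top','scene'):
    d=shot(n,n+'0.png'); print(n,d['position'],d['attitude'],d['K'],d['k1'])
a=[cv2.imread('pics/%s0.png'%n) for n in('top','scene')]
print(bot.state())
E
```

```text
top [ 476.77325877  -26.01080084 1023.79979743] [-0.05206493  0.7146614  -0.69556146  0.05236968] [[366.58102151   0.         259.35857186]
 [  0.         366.58102151 188.64197577]
 [  0.           0.           1.        ]] 0.019609155871781806
scene [1066.15217185  829.46838288  864.2020045 ] [-0.10512563  0.2385768   0.86977131 -0.41896011] [[432.14011824   0.         254.1551002 ]
 [  0.         432.14011824 191.4787273 ]
 [  0.           0.           1.        ]] 0.05060698024126065
{'time_s': 0.1, 'joint_positions': array([ 1.13901892e+00,  2.76558088e-01,  1.50603404e+00, -7.59583544e-06,
        1.36069392e+00, -1.21020912e-01]), 'qvel': array([-0.00203319, -0.00075354, -0.0026286 , -0.00203969,  0.00021874,
        0.00028697]), 'joint_torque': array([ 4.72545671e-04, -4.17700982e+01, -2.46402347e+01, -4.63307842e-04,
        5.79958330e-03,  5.85582015e-06]), 'position': array([175.65733141, 547.05224999, 255.500193  ]), 'tool_rot': array([-2.27485992e-04,  1.54752962e-01,  9.87952835e-01, -8.15576516e-04]), 'force': array([-0.15171281,  0.23295307, -0.17927528]), 'wrist_torque': array([ 0.01477732, -0.02990037,  0.01346116]), 'gripper_force': 0.0, 'width': 85.45467285968667}
```

View pics/top0.png

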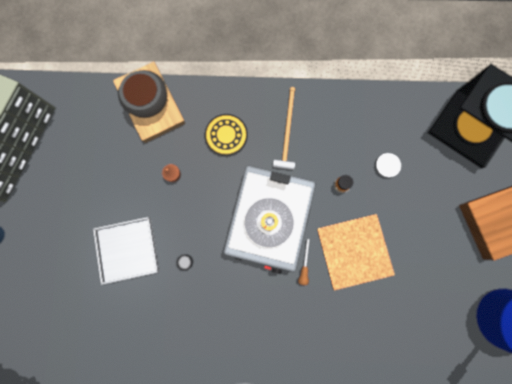

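View pics/scene0.png

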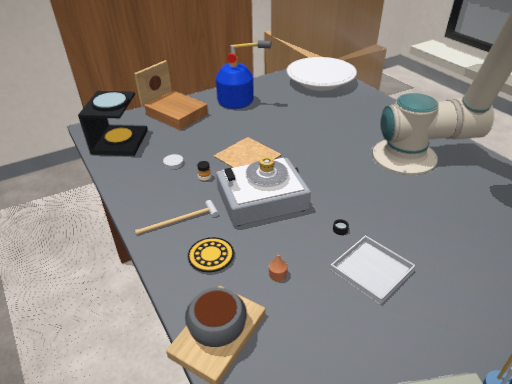

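The top view shows the nut at about (269,222) on the hone, tray at (126,251), cork at (356,252), and graver at (305,265) beside the hone. The hone's post is at (282,175). The scene view agrees: nut at (267,165), tray at (373,268), cork at (248,155).

Run:
```python
from h import *
t,s=load('top0.png'),load('scene0.png')
def cen(d,box,f,show):
    x0,y0,x1,y1=box; im=d['image'][y0:y1,x0:x1]; h=cv2.cvtColor(im,cv2.COLOR_RGB2HSV)
    m=f(h).astype(np.uint8)
    n,l,st,c=cv2.connectedComponentsWithStats(m); i=1+np.argmax(st[1:,4]); print(show,st[i]+[x0,y0,0,0,0],c[i]+[x0,y0])
    cnt=max(cv2.findContours(m,0,2)[0],key=cv2.contourArea)+np.array([x0,y0]); return c[i]+[x0,y0],cnt
yel=lambda h:(h[...,1]>100)&(h[...,2]>90)&(h[...,0]>14)&(h[...,0]<34)
ct,k1=cen(t,(245,198,295,246),yel,'nutT'); cs,k2=cen(s,(250,145,285,185),yel,'nutS')
for z in (120,130,140,147): print(z,onz(t,*ct,z),onz(s,*cs,z))
# pad
cork=lambda h:(h[...,1]>90)&(h[...,2]>120)&(h[...,0]>8)&(h[...,0]<30)
c,k=cen(t,(312,205,402,295),cork,'pad'); r=cv2.minAreaRect(k); print('pad',r,[onz(t,*p,6).round(1) for p in cv2.boxPoints(r)],onz(t,*r[0],6))
# tray
c,k=cen(t,(85,210,165,290),lambda h:(h[...,2]>140),'tray'); r=cv2.minAreaRect(k); print('tray',r,[onz(t,*p,24).round(1) for p in cv2.boxPoints(r)],onz(t,*r[0],24))
# hone top plate
c,k=cen(t,(215,160,320,275),lambda h:(h[...,2]>165)&(h[...,1]<60),'hone'); r=cv2.minAreaRect(k); print('hone',r,[onz(t,*p,85).round(1) for p in cv2.boxPoints(r)])
# diamond disc
im1=t['image'][190:255,235:305][:,:,::-1]; im2=s['image'][140:205,225:315][:,:,::-1]
a=cv2.resize(im1,(560,520),interpolation=2); b=cv2.resize(im2,(720,520),interpolation=2)
cv2.imwrite('pics/c1.png',cv2.resize(np.hstack([a,b]),(800,325)))
```

```text
nutT [262 214  16  16 111] [269.00900901 221.28828829]
nutS [250 145  31  27 487] [262.51334702 156.32238193]
120 [530.84246375 -50.49443399 120.        ] [ 503.76913717 -110.88208126  120.        ]
130 [530.24422058 -50.22353735 130.        ] [511.32599716 -98.24639285 130.        ]
140 [529.64597742 -49.95264071 140.        ] [518.88285714 -85.61070445 140.        ]
147 [529.22720721 -49.76301306 147.        ] [524.17265913 -76.76572256 147.        ]
pad [ 318  215   76   75 3974] [355.07523905 251.75163563]
pad ((355.38238525390625, 251.5294189453125), (63.786865234375, 63.54433059692383), 75.96376037597656) [array([ 522., -186.,    6.]), array([ 569.3, -356.8,    6. ]), array([ 402.8, -394.6,    6. ]), array([ 357.5, -228.1,    6. ])] [ 461.73450887 -291.48717109    6.        ]
tray [  93  216   65   69 3361] [125.07349003 250.13626897]
tray ((124.34086608886719, 250.2440643310547), (58.19795608520508, 61.442626953125), 78.11134338378906) [array([505.4, 434.2,  24. ]), array([543.7, 275.3,  24. ]), array([393.4, 232.5,  24. ]), array([357.2, 388.2,  24. ])] [448.9688767  332.71739168  24.        ]
hone [ 225  167   89  103 5949] [269.72533199 219.00033619]
hone ((270.11767578125, 217.5294189453125), (71.79054260253906, 90.22325134277344), 14.03624439239502) [array([451.2,  59.3,  85. ]), array([677.9,  11.4,  85. ]), array([ 636.8, -170.7,   85. ]), array([ 413. , -116.8,   85. ])]
```

View pics/c1.png

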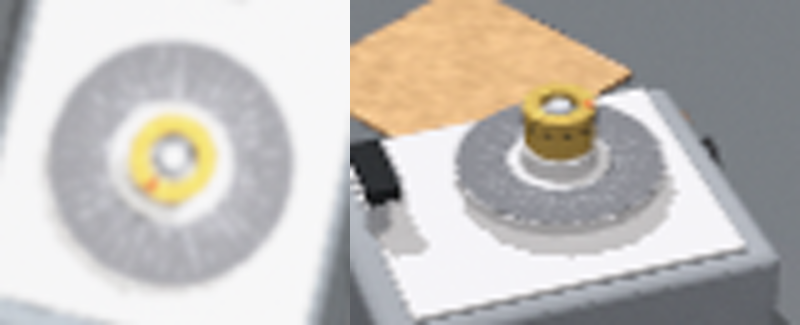

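The crop shows the nut ring's top at about crop (172,159) from above and (560,105) in the scene view; the red dot is at the lower left from above, and the lap is clear of the plate. I'll triangulate the nut top, the lap ring and the graver.

Run:
```python
from h import *
t,s=load('top0.png'),load('scene0.png')
def tri(a,b):
    p,u=ray(t,*a);q,v=ray(s,*b); u/=np.linalg.norm(u);v/=np.linalg.norm(v)
    x=np.linalg.lstsq(np.c_[u,-v],q-p,rcond=None)[0]; A=p+u*x[0];B=q+v*x[1]; return ((A+B)/2).round(1),np.linalg.norm(A-B).round(1)
def T(X,Y):return (235+(X+.5)/5-.5,190+(Y+.5)/5-.5)
def S(X,Y):return (225+(X-350+.5)/5-.5,140+(Y+.5)/5-.5)
print('nut top',tri(T(172.5,159),S(560.5,105)))
h=cv2.cvtColor(t['image'],cv2.COLOR_RGB2HSV)[...]; 
m=((h[...,2]>90)&(h[...,2]<200)).astype(np.uint8); m[:196]=0;m[250:]=0;m[:,:240]=0;m[:,296:]=0
c=max(cv2.findContours(m,0,2)[0],key=cv2.contourArea); e=cv2.fitEllipse(c); print('lap T',e)
hs=cv2.cvtColor(s['image'],cv2.COLOR_RGB2HSV)
eT=T(171,163); eS=S(561.5,165)
print('lap manual',tri(eT,eS),onz(t,*eT,103),onz(t,*T(50,163),103),onz(t,*T(293,163),103))
red=S(588,104),T(152,186); print('red',tri(red[1],red[0]))
for P in [(301,240),(308,240),(305,268),(303,285)]: print('graver',onz(t,*P,8).round())
print('post',onz(t,283,166,131).round(), onz(t,273,180,131).round(),onz(t,292,183,131).round())
for z in (100,105): 
  p=onz(t,*eT,z)[:2]; print([proj(s,[*p,z]),proj(t,[p[0],p[1],z])])
```

```text
nut top (array([527.9, -49.3, 149.4]), np.float64(2.3))
lap T ((268.5657653808594, 222.3395233154297), (47.4491081237793, 47.617103576660156), 5.826091766357422)
lap manual (array([527.9, -49.4, 106.4]), np.float64(3.6)) [529.56764845 -50.4837866  103.        ] [527.9300836   10.11172295 103.        ] [ 531.23343448 -111.58710159  103.        ]
red (array([514.9, -39.9, 150.9]), np.float64(2.0))
graver [ 489. -142.    8.]
graver [ 489. -162.    8.]
graver [ 414. -154.    8.]
graver [ 369. -149.    8.]
post [668. -82. 131.] [632. -58. 131.] [ 626. -105.  131.]
[array([265.54248963, 174.28111592]), array([268.8, 222.2])]
[array([265.64793207, 172.91466929]), array([268.8, 222.2])]
```

>>> step_arm(
  plan=[
    [85,0.58,-1,0,0.3],
    [85,0.58,-1,0,0.3],
    [85,0.58,-1,0,0.3],
    [85,0.58,-1,0,0.3],
    [85,0.58,-1,0,0.3],
    [85,0.58,-1,0,0.3],
    [85,0.58,-1,0,0.3],
    [85,0.58,-1,0,0.3],
    [85,0.58,-1,0,0.3],
    [85,0.58,-1,0,0.3],
    [85,0.58,-1,0,0.3],
    [85,0.58,-1,0,0.3],
  ],
)

```text
time_s: 1.6
position: [350.0, 246.5, 256.0]
tool_rot: [-0.0, -0.159, 0.987, -0.0]
force: [-0.3, 0.2, -0.4]
width: 84.8
gripper_force: 0.0
```

>>> step_arm(
  plan=[
    [85,0.6,-1,0,0.3],
    [85,0.6,-1,0,0.3],
    [85,0.6,-1,0,0.3],
    [85,0.6,-1,0,0.3],
    [85,0.6,-1,0,0.3],
    [85,0.6,-1,0,0.3],
    [85,0.6,-1,0,0.3],
    [85,0.6,-1,0,0.3],
    [85,0.6,-1,0,0.3],
    [70,0.6,-1,0,0.3],
    [60,0.6,-0.9,0,0.3],
    [60,0.5,0,-0.5,0.0],
    [60,0,0,0,0],
  ],
)

```text
invalid input at $.plan: expected 1 to 12 rows
```

>>> step_arm(
  plan=[
    [85,0.6,-1,0,0.3],
    [85,0.6,-1,0,0.3],
    [85,0.6,-1,0,0.3],
    [85,0.6,-1,0,0.3],
    [85,0.6,-1,0,0.3],
    [85,0.6,-1,0,0.3],
    [85,0.6,-1,0,0.3],
    [85,0.6,-1,0,0.3],
    [70,0.6,-1,0,0.3],
    [60,0.6,-1,0,0.3],
    [60,0.6,-1,0,0.3],
    [60,0.5,-0.85,0,0.3],
  ],
)

```text
time_s: 3.1
position: [529.2, -42.2, 255.7]
tool_rot: [-0.004, -0.45, 0.893, -0.004]
force: [0.6, -0.8, -0.9]
width: 60.1
gripper_force: 0.0
```

>>> step_arm(
  plan=[
    [60,0,0,-1,0],
    [60,0,0,-1,0],
    [60,0,0,-0.5,0],
    [60,0,0,0,0],
  ],
)

```text
time_s: 3.6
position: [528.4, -40.6, 192.9]
tool_rot: [-0.004, -0.45, 0.893, -0.003]
force: [-0.0, 0.1, -0.3]
width: 59.7
gripper_force: 0.0
```

Run:
```python
from h import *
s=bot.state(); print({k:np.round(v,3) for k,v in s.items()})
t=shot('top','top1.png'); q=shot('scene','scene1.png')
a=cv2.resize(t['image'][185:255,235:305][:,:,::-1],(400,400),interpolation=2); b=cv2.resize(q['image'][110:190,220:310][:,:,::-1],(400,400*80//90),interpolation=2)
b=cv2.copyMakeBorder(b,0,400-b.shape[0],0,0,0)
cv2.imwrite('pics/c2.png',np.hstack([a,b]))
```

```text
{'time_s': np.float64(3.6), 'joint_positions': array([-0.201,  0.255,  1.7  , -0.011,  1.189, -2.702]), 'qvel': array([ 0.003, -0.017, -0.035,  0.003,  0.006,  0.002]), 'joint_torque': array([-5.6000e-02, -3.7660e+01, -2.2106e+01, -5.6000e-02, -2.7000e-02,
        1.0000e-03]), 'position': array([528.395, -40.638, 192.874]), 'tool_rot': array([-0.004, -0.45 ,  0.893, -0.003]), 'force': array([-0.022,  0.072, -0.319]), 'wrist_torque': array([ 0.001, -0.005, -0.023]), 'gripper_force': np.float64(0.0), 'width': np.float64(59.653)}
```

View pics/c2.png

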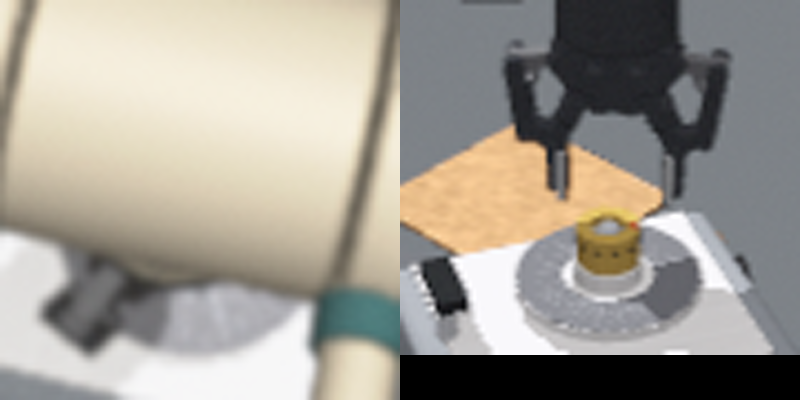

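The scene crop shows the fingers 60 mm open above the nut, the red dot facing the camera; joint 6 is right at its limit, so I'll back off the yaw first.

>>> step_arm(
  plan=[
    [60,0,0,0,-0.7],
    [60,0,-0.17,0,-0.7],
    [60,0,-0.17,0,0],
    [60,0,0,0,0],
  ],
)

```text
time_s: 4.2
position: [529.3, -49.6, 194.3]
tool_rot: [-0.003, -0.339, 0.941, -0.004]
force: [0.4, 0.3, -0.3]
width: 59.8
gripper_force: 0.0
```

```bash
cat >> h.py <<'E'
def st():
    s=bot.state(); q=s['tool_rot']; psi=np.degrees(2*np.arctan2(q[2],q[1])-np.pi/2)
    print('t%.2f pos'%s['time_s'],s['position'].round(2),'psi %.1f'%((psi+180)%360-180),'q1 %.3f q6 %.3f'%(s['joint_positions'][0],s['joint_positions'][5]),'F',s['force'].round(2),'M',s['wrist_torque'].round(3),'w %.2f g %.1f'%(s['width'],s['gripper_force']), 'q',q.round(4)); return s
E
python3 -c "
from h import *
st()"
```

```text
t4.20 pos [529.32 -49.61 194.35] psi 129.6 q1 -0.218 q6 -2.475 F [ 0.43  0.33 -0.26] M [0.034 0.01  0.025] w 59.84 g 0.0 q [-0.0032 -0.3387  0.9409 -0.0041]
```

>>> step_arm(
  plan=[
    [60,-0.04,0,-0.6,0],
    [60,0,0,-0.6,0],
    [55,0,0,-0.4,0],
    [50,0,0,0,0],
    [46,0,0,0,0],
    [46,0,0,0,0],
  ],
)

```text
time_s: 4.95
position: [528.4, -49.4, 154.2]
tool_rot: [-0.003, -0.338, 0.941, -0.004]
force: [0.0, -0.6, 0.0]
width: 45.9
gripper_force: 0.0
```

Run:
```python
from h import *
st(); t=shot('top','top2.png'); q=shot('scene','scene2.png')
b=cv2.resize(q['image'][120:190,225:305][:,:,::-1],(800,560)[0:2] and (686,600),interpolation=2)
cv2.imwrite('pics/c3.png',b)
```

```text
t4.95 pos [528.39 -49.38 154.19] psi 129.5 q1 -0.218 q6 -2.473 F [ 0.04 -0.64  0.04] M [-0.02   0.025  0.023] w 45.86 g 0.0 q [-0.0033 -0.3381  0.9411 -0.004 ]
```

View pics/c3.png

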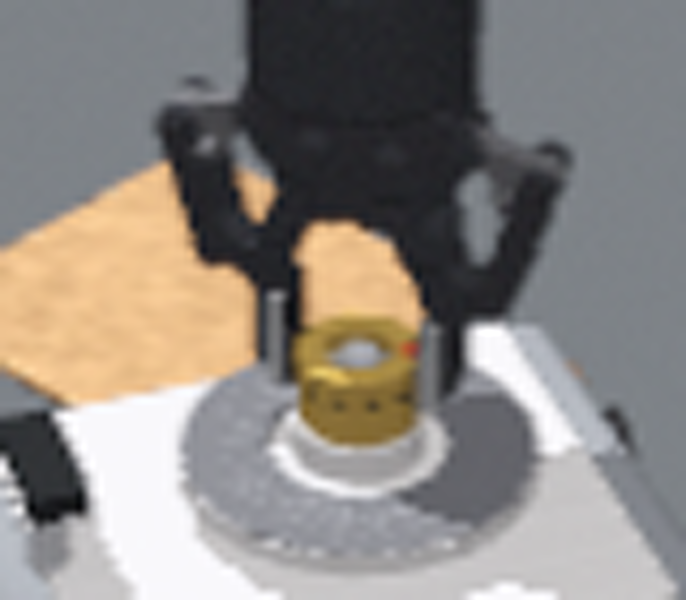

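Fingers straddle the nut, pad edges at x≈288 and 422 versus nut edges 297 and 418, tips roughly 10 mm above the hub top. I'll go slightly lower, shift toward the dot side, and close in small steps.

>>> step_arm(
  plan=[
    [46,-0.01,0.01,-0.12,0],
    [46,0,0,-0.12,0],
    [44.5,0,0,0,0],
    [44,0,0,0,0],
    [43.5,0,0,0,0],
    [43.5,0,0,0,0],
  ],
)

```text
time_s: 5.8
position: [528.2, -49.6, 147.8]
tool_rot: [-0.003, -0.338, 0.941, -0.004]
force: [2.2, -4.2, -2.1]
width: 43.7
gripper_force: 2.3
```

```bash
python3 -c "
from h import *
st()"
```

```text
t5.80 pos [528.2  -49.63 147.75] psi 129.5 q1 -0.218 q6 -2.472 F [ 2.16 -4.18 -2.15] M [-0.564 -0.329 -0.073] w 43.74 g 2.3 q [-0.0035 -0.3381  0.9411 -0.0044]
```

>>> step_arm(
  plan=[
    [43.5,0.02,-0.02,0,0],
    [43.5,0,0,0,0],
    [43.5,0,0,0,0],
  ],
)

```text
time_s: 6.18
position: [528.2, -49.7, 147.7]
tool_rot: [-0.004, -0.338, 0.941, -0.004]
force: [2.2, -4.1, -0.5]
width: 43.3
gripper_force: 2.0
```

```bash
python3 -c "
from h import *
st()"
```

```text
t6.17 pos [528.25 -49.69 147.74] psi 129.5 q1 -0.218 q6 -2.473 F [ 2.21 -4.06 -0.55] M [-0.644 -0.256 -0.106] w 43.26 g 2.0 q [-0.0038 -0.3381  0.9411 -0.0039]
```

>>> step_arm(
  plan=[
    [43.5,0.03,-0.03,0,0],
    [43.5,0,0,0,0],
  ],
)

```text
time_s: 6.42
position: [528.5, -49.8, 147.7]
tool_rot: [-0.004, -0.338, 0.941, -0.003]
force: [-0.5, -1.3, 0.6]
width: 43.7
gripper_force: 0.6
```

```bash
python3 -c "
from h import *
st()"
```

```text
t6.42 pos [528.46 -49.81 147.68] psi 129.5 q1 -0.219 q6 -2.474 F [-0.53 -1.31  0.61] M [-0.232  0.028  0.055] w 43.73 g 0.6 q [-0.0041 -0.338   0.9411 -0.003 ]
```

>>> step_arm(
  plan=[
    [43,0.01,-0.015,0,0],
    [42.6,0,0,0,0],
    [42.3,0,0,0,0],
  ],
)

```text
time_s: 6.8
position: [528.5, -50.0, 147.8]
tool_rot: [-0.004, -0.338, 0.941, -0.003]
force: [-2.0, 1.3, 3.1]
width: 42.6
gripper_force: 15.7
```

```bash
python3 -c "
from h import *
st()"
```

```text
t6.80 pos [528.53 -49.98 147.78] psi 129.5 q1 -0.219 q6 -2.475 F [-1.99  1.34  3.07] M [ 0.302  0.317 -0.07 ] w 42.60 g 15.7 q [-0.0041 -0.338   0.9411 -0.0029]
```

>>> step_arm(
  plan=[
    [41.8,0,0,0,0],
    [41,0,0,0,0],
    [40,0,0,0,0],
  ],
)

```text
time_s: 7.18
position: [528.6, -50.0, 148.0]
tool_rot: [-0.004, -0.338, 0.941, -0.003]
force: [-3.5, 2.3, 6.6]
width: 40.9
gripper_force: 59.7
```

```bash
python3 -c "
from h import *
st()"
```

```text
t7.17 pos [528.61 -49.99 148.  ] psi 129.5 q1 -0.219 q6 -2.475 F [-3.52  2.26  6.63] M [ 0.546  0.62  -0.026] w 40.93 g 59.7 q [-0.0041 -0.338   0.9411 -0.0029]
```

>>> step_arm(
  plan=[
    [40,0,0,0.02,-0.5],
    [40,0,0,0.02,-0.5],
    [40,0,0,0,0],
  ],
)

```text
time_s: 7.55
position: [529.1, -50.4, 148.5]
tool_rot: [-0.004, -0.255, 0.967, -0.003]
force: [-1.5, 1.4, 2.1]
width: 41.5
gripper_force: 60.5
```

```bash
python3 -c "
from h import *
st()"
```

```text
t7.55 pos [529.14 -50.41 148.54] psi 119.6 q1 -0.220 q6 -2.302 F [-1.48  1.38  2.11] M [ 0.348  0.237 -0.122] w 41.47 g 60.5 q [-0.0041 -0.2551  0.9669 -0.0031]
```

>>> step_arm(
  plan=[
    [40,0,0,0.02,-0.5],
    [40,0,0,0.02,-0.5],
    [40,0,0,0,0],
  ],
)

```text
time_s: 7.92
position: [528.6, -50.6, 149.0]
tool_rot: [-0.005, -0.171, 0.985, -0.003]
force: [-1.5, 0.5, -2.5]
width: 41.0
gripper_force: 60.5
```

```bash
python3 -c "
from h import *
st()"
```

```text
t7.92 pos [528.61 -50.63 149.05] psi 109.6 q1 -0.221 q6 -2.130 F [-1.55  0.45 -2.54] M [ 0.259  0.269 -0.07 ] w 40.96 g 60.5 q [-0.0051 -0.1705  0.9853 -0.0028]
```

>>> step_arm(
  plan=[
    [40,0,0,0.01,-0.5],
    [40,0,0,0.01,-0.5],
    [40,0,0,0,0],
  ],
)

```text
time_s: 8.3
position: [528.6, -50.5, 149.5]
tool_rot: [-0.005, -0.084, 0.996, -0.002]
force: [-1.9, 2.0, -3.9]
width: 41.3
gripper_force: 60.5
```

```bash
python3 -c "
from h import *
st()
q=shot('scene','scene3.png')
b=cv2.resize(q['image'][120:190,225:305][:,:,::-1],(686,600),interpolation=2)
cv2.imwrite('pics/c4.png',b)"
```

```text
t8.30 pos [528.6  -50.48 149.51] psi 99.7 q1 -0.221 q6 -1.957 F [-1.89  2.03 -3.91] M [ 0.22   0.291 -0.044] w 41.29 g 60.5 q [-0.0054 -0.0843  0.9964 -0.0023]
```

View pics/c4.png

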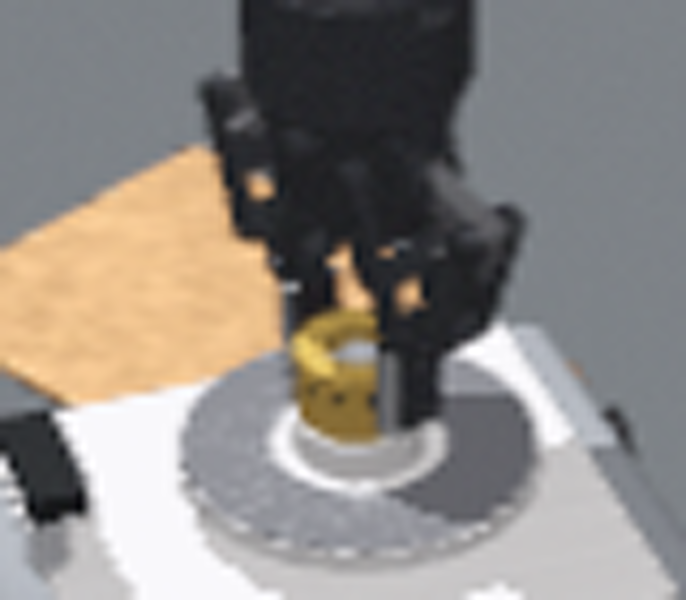

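The nut has risen visibly (rim from y≈318 to 310) with forces low, so it is turning with the gripper; the dot is behind the finger. Continuing.

>>> step_arm(
  plan=[
    [40,0,0,0.01,-0.5],
    [40,0,0,0.01,-0.5],
    [40,0,0,0.01,-0.5],
    [40,0,0,0.01,-0.5],
    [40,0,0,0,0],
  ],
)

```text
time_s: 8.98
position: [528.7, -50.3, 150.6]
tool_rot: [-0.006, 0.09, 0.996, -0.001]
force: [-1.2, 2.5, -5.1]
width: 41.2
gripper_force: 60.5
```

```bash
python3 -c "
from h import *
st()"
```

```text
t8.97 pos [528.74 -50.28 150.62] psi 79.7 q1 -0.223 q6 -1.611 F [-1.19  2.49 -5.06] M [ 0.378  0.265 -0.014] w 41.20 g 60.5 q [-0.0056  0.0901  0.9959 -0.0014]
```

>>> step_arm(
  plan=[
    [40,0,0,0.01,-0.5],
    [40,0,0,0.01,-0.5],
    [40,0,0,0.01,-0.5],
    [40,0,0,0.0,-0.5],
    [40,0,0,0,0],
  ],
)

```text
time_s: 9.6
position: [528.7, -50.1, 151.6]
tool_rot: [-0.006, 0.261, 0.965, -0.0]
force: [-2.7, 3.9, -3.6]
width: 40.8
gripper_force: 60.6
```

```bash
python3 -c "
from h import *
st()"
```

```text
t9.60 pos [528.72 -50.11 151.62] psi 59.7 q1 -0.225 q6 -1.267 F [-2.65  3.93 -3.57] M [ 0.613  0.38  -0.001] w 40.80 g 60.6 q [-5.900e-03  2.615e-01  9.652e-01 -5.000e-04]
```

>>> step_arm(
  plan=[
    [40,-0.005,0.005,0.01,-0.5],
    [40,0,0.005,0.01,-0.5],
    [40,0,0.005,0.01,-0.5],
    [40,0,0,0.01,-0.5],
    [40,0,0,0,0],
  ],
)

```text
time_s: 10.22
position: [528.7, -50.0, 152.7]
tool_rot: [-0.006, 0.425, 0.905, 0.0]
force: [-2.1, 3.3, -4.6]
width: 41.3
gripper_force: 60.6
```

```bash
python3 -c "
from h import *
st()"
```

```text
t10.22 pos [528.74 -49.98 152.74] psi 39.7 q1 -0.227 q6 -0.921 F [-2.14  3.29 -4.57] M [ 0.553  0.363 -0.034] w 41.30 g 60.6 q [-5.800e-03  4.250e-01  9.052e-01  2.000e-04]
```

>>> step_arm(
  plan=[
    [40,-0.005,0.005,0.01,-0.5],
    [40,0,0.005,0.01,-0.5],
    [40,0,0.005,0.01,-0.5],
    [40,0,0,0.01,-0.5],
    [40,0,0,0.01,-0.5],
    [40,0,0,0.01,-0.5],
    [40,0,0,0.01,-0.5],
    [40,0,0,0,0],
  ],
)

```text
time_s: 11.22
position: [529.1, -49.8, 154.8]
tool_rot: [-0.005, 0.677, 0.736, 0.002]
force: [-2.4, 2.6, -3.8]
width: 41.5
gripper_force: 60.7
```

```bash
python3 -c "
from h import *
st()"
```

```text
t11.22 pos [529.08 -49.82 154.77] psi 4.7 q1 -0.230 q6 -0.316 F [-2.36  2.63 -3.84] M [ 0.502  0.219 -0.022] w 41.55 g 60.7 q [-0.0049  0.6774  0.7356  0.0018]
```

>>> step_arm(
  plan=[
    [40,0,0.005,0.01,-0.5],
    [40,0,0.005,0.012,-0.5],
    [40,0,0,0.01,-0.5],
    [40,0,0,0.012,-0.5],
    [40,0,0,0.01,-0.5],
    [40,0,0,0.01,-0.5],
    [40,0,0,0.01,-0.5],
    [40,0,0,0.01,-0.5],
    [40,0,0,0,0],
  ],
)

```text
time_s: 12.35
position: [529.5, -49.9, 157.0]
tool_rot: [-0.004, 0.888, 0.46, 0.004]
force: [-0.6, 2.0, -2.8]
width: 41.3
gripper_force: 60.7
```

```bash
python3 -c "
from h import *
st()"
```

```text
t12.35 pos [529.52 -49.94 157.02] psi -35.3 q1 -0.232 q6 0.379 F [-0.63  2.   -2.83] M [0.381 0.055 0.038] w 41.31 g 60.7 q [-0.0036  0.8881  0.4596  0.0037]
```

>>> step_arm(
  plan=[
    [40,0,0,0.01,-0.5],
    [40,0,0,0.012,-0.5],
    [40,0,0,0.01,-0.5],
    [40,0,0,0.012,-0.5],
    [40,0,0,0.01,-0.5],
    [40,0,0,0.012,-0.5],
    [40,0,0,0,0],
  ],
)

```text
time_s: 13.22
position: [529.6, -50.2, 158.6]
tool_rot: [-0.003, 0.977, 0.214, 0.005]
force: [0.4, 1.2, -2.9]
width: 41.3
gripper_force: 60.6
```

```bash
python3 -c "
from h import *
st()"
```

```text
t13.22 pos [529.62 -50.18 158.64] psi -65.3 q1 -0.231 q6 0.904 F [ 0.38  1.15 -2.94] M [ 0.062 -0.014 -0.015] w 41.32 g 60.6 q [-0.0025  0.9768  0.2141  0.0048]
```

>>> step_arm(
  plan=[
    [40,0,0,0.01,-0.5],
    [40,0,0,0.012,-0.5],
    [40,0,0,0.01,-0.5],
    [40,0,0,0.012,-0.5],
    [40,0,0,0.01,-0.5],
    [40,0,0,0.012,-0.5],
    [40,0,0,0,0],
  ],
)

```text
time_s: 14.1
position: [529.7, -50.3, 160.5]
tool_rot: [-0.001, 0.999, -0.046, 0.006]
force: [-0.4, -0.8, -2.9]
width: 40.8
gripper_force: 60.7
```

```bash
python3 -c "
from h import *
st()"
```

```text
t14.10 pos [529.7  -50.32 160.55] psi -95.3 q1 -0.229 q6 1.432 F [-0.41 -0.84 -2.85] M [-0.091  0.031  0.023] w 40.75 g 60.7 q [-0.0014  0.9989 -0.046   0.0058]
```

>>> step_arm(
  plan=[
    [40,0,0,0.01,-0.5],
    [40,0,0,0.012,-0.5],
    [40,0,0,0.01,-0.5],
    [40,0,0,0.012,-0.5],
    [40,0,0,0.01,-0.5],
    [40,0,0,0.012,-0.5],
    [40,0,0,0,0],
  ],
)

```text
time_s: 14.98
position: [529.6, -50.1, 162.2]
tool_rot: [-0.0, 0.953, -0.303, 0.006]
force: [-0.1, 0.0, -1.8]
width: 40.4
gripper_force: 60.8
```

```bash
python3 -c "
from h import *
st()"
```

```text
t14.97 pos [529.58 -50.08 162.19] psi -125.3 q1 -0.225 q6 1.961 F [-0.15  0.02 -1.76] M [-0.009 -0.055  0.037] w 40.35 g 60.8 q [-5.00e-04  9.53e-01 -3.03e-01  6.10e-03]
```

>>> step_arm(
  plan=[
    [40,0,0,0.02,-0.3],
    [40,0,0,0.02,-0.3],
    [40,0,0,0,0],
  ],
)

```text
time_s: 15.35
position: [529.3, -49.9, 163.0]
tool_rot: [-0.0, 0.936, -0.353, 0.006]
force: [0.3, 0.4, -0.8]
width: 41.3
gripper_force: 60.8
```

```bash
python3 -c "
from h import *
st()"
```

```text
t15.35 pos [529.29 -49.9  163.02] psi -131.3 q1 -0.224 q6 2.068 F [ 0.28  0.39 -0.82] M [-0.034  0.017  0.001] w 41.26 g 60.8 q [-3.000e-04  9.357e-01 -3.526e-01  5.700e-03]
```

Fz stays at about the nut's weight or less while rising faster than the thread. I'll lift gently a little more and check.

>>> step_arm(
  plan=[
    [40,0,0,0.02,0],
    [40,0,0,0.02,0],
    [40,0,0,0,0],
  ],
)

```text
time_s: 15.72
position: [529.0, -49.7, 163.8]
tool_rot: [-0.0, 0.935, -0.354, 0.005]
force: [-0.1, -0.8, -2.1]
width: 41.0
gripper_force: 60.8
```

```bash
python3 -c "
from h import *
st()"
```

```text
t15.72 pos [529.02 -49.69 163.81] psi -131.4 q1 -0.224 q6 2.070 F [-0.06 -0.83 -2.12] M [-0.023  0.021  0.064] w 41.04 g 60.8 q [-4.000e-04  9.353e-01 -3.539e-01  5.300e-03]
```

>>> step_arm(
  plan=[
    [40,0,0,0.03,0],
    [40,0,0,0.03,0],
    [40,0,0,0,0],
  ],
)

```text
time_s: 16.1
position: [529.0, -49.7, 165.4]
tool_rot: [-0.0, 0.935, -0.354, 0.005]
force: [-1.1, 1.1, -2.0]
width: 40.9
gripper_force: 60.8
```

>>> step_arm(
  plan=[
    [40,0,0,0.1,0],
    [40,0,0,0.2,0],
    [40,0,0,0.3,0],
    [40,0,0,0.4,0],
    [40,0,0,0.6,0],
    [40,0,0,0.5,0],
    [40,-0.2,1,0,1],
    [40,-0.2,1,0,1],
    [40,-0.2,1,0,1],
    [40,-0.2,1,0,1],
    [40,-0.2,1,0,1],
    [40,-0.2,1,0,1],
  ],
)

```text
time_s: 17.6
position: [499.0, 101.1, 218.6]
tool_rot: [-0.003, 0.986, 0.164, 0.005]
force: [-1.0, -0.2, -1.9]
width: 41.3
gripper_force: 60.8
```

>>> step_arm(
  plan=[
    [40,-0.2,1,0,1],
    [40,-0.2,1,0,1],
    [40,-0.2,1,0,1],
    [40,-0.2,1,0,1],
    [40,-0.2,1,0,0],
    [40,-0.2,1,0,0],
    [40,-0.2,1,0,0],
    [40,-0.2,1,0,0],
    [40,-0.2,1,0,0],
    [40,-0.2,0.4,0,0],
    [40,0,0,0,0],
  ],
)

```text
time_s: 18.98
position: [448.6, 335.4, 218.0]
tool_rot: [-0.004, 0.872, 0.489, 0.003]
force: [-1.0, 0.3, -1.9]
width: 41.3
gripper_force: 60.8
```

Run:
```python
from h import *
st(); t=shot('top','top3.png'); q=shot('scene','scene4.png')
a=cv2.resize(t['image'][170:270,80:290][:,:,::-1],(800,381),interpolation=2)
b=cv2.resize(q['image'][120:300,220:430][:,:,::-1],(700,600),interpolation=2)
cv2.imwrite('pics/c5.png',b)
# lap centre from top view
h=cv2.cvtColor(t['image'],cv2.COLOR_RGB2HSV); m=((h[...,2]>90)&(h[...,2]<200)).astype(np.uint8); m[:196]=0;m[250:]=0;m[:,:240]=0;m[:,296:]=0
c=max(cv2.findContours(m,0,2)[0],key=cv2.contourArea); e=cv2.fitEllipse(c); print('lap T',e,onz(t,*e[0],106))
```

```text
t18.98 pos [448.61 335.42 218.02] psi -31.4 q1 0.513 q6 1.058 F [-1.05  0.3  -1.9 ] M [-0.028  0.003  0.056] w 41.30 g 60.8 q [-0.004   0.8721  0.4893  0.003 ]
lap T ((268.6555480957031, 222.33453369140625), (47.32363510131836, 47.4984016418457), 159.27896118164062) [529.0510084  -50.05121006 106.        ]
```

View pics/c5.png

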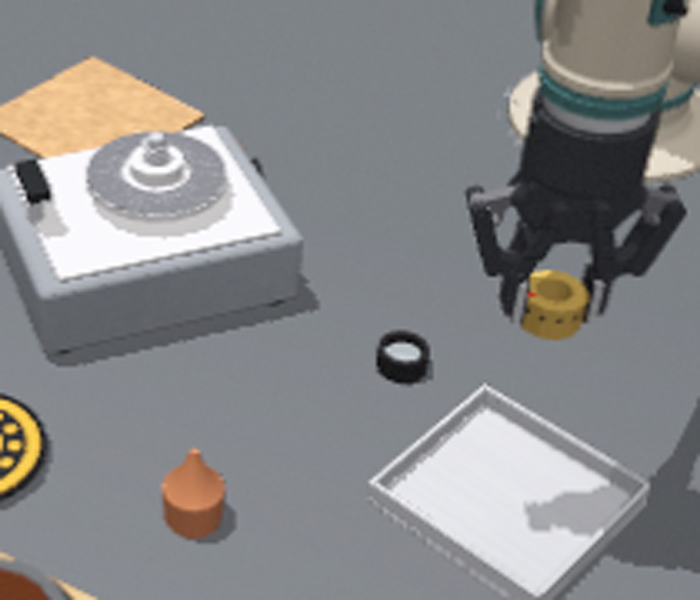

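The nut is held at crop (553,303) above the tray, and the lap and spindle are bare. Lowering it into the tray.

>>> step_arm(
  plan=[
    [40,0,0,-1,0],
    [40,0,0,-1,0],
    [40,0,0,-1,0],
    [40,0,0,-1,0],
    [40,0,0,-1,0],
    [40,0,0,-1,0],
    [40,0,0,-0.7,0],
    [40,0,0,-0.3,0],
    [40,0,0,0,0],
  ],
)

```text
time_s: 20.2
position: [449.2, 334.8, 42.7]
tool_rot: [-0.004, 0.873, 0.488, 0.003]
force: [-0.1, 0.3, -1.9]
width: 41.5
gripper_force: 60.8
```

>>> step_arm(
  plan=[
    [40,0,0,-0.06,0],
    [40,0,0,-0.06,0],
    [40,0,0,-0.06,0],
    [40,0,0,0,0],
  ],
)

```text
time_s: 20.7
position: [448.9, 335.3, 38.3]
tool_rot: [-0.004, 0.872, 0.489, 0.003]
force: [-0.4, 0.1, -2.0]
width: 40.9
gripper_force: 60.8
```

>>> step_arm(
  plan=[
    [40,0,0,-0.06,0],
    [40,0,0,-0.06,0],
    [40,0,0,0,0],
  ],
)

```text
time_s: 21.08
position: [448.8, 335.3, 35.1]
tool_rot: [-0.004, 0.872, 0.489, 0.003]
force: [0.1, 0.3, -1.9]
width: 41.4
gripper_force: 60.8
```

>>> step_arm(
  plan=[
    [40,0,0,-0.06,0],
    [40,0,0,0,0],
  ],
)

```text
time_s: 21.32
position: [448.9, 335.3, 33.6]
tool_rot: [-0.004, 0.872, 0.489, 0.003]
force: [0.0, -0.0, -1.4]
width: 41.6
gripper_force: 60.8
```

>>> step_arm(
  plan=[
    [40,0,0,-0.06,0],
    [40,0,0,0,0],
  ],
)

```text
time_s: 21.58
position: [448.9, 335.3, 32.1]
tool_rot: [-0.004, 0.872, 0.489, 0.003]
force: [-0.6, 0.1, -2.2]
width: 41.0
gripper_force: 60.8
```

>>> step_arm(
  plan=[
    [40,0,0,-0.06,0],
    [40,0,0,0,0],
  ],
)

```text
time_s: 21.82
position: [449.1, 335.4, 31.0]
tool_rot: [-0.004, 0.872, 0.489, 0.003]
force: [0.2, -0.6, -0.2]
width: 41.0
gripper_force: 60.9
```

>>> step_arm(
  plan=[
    [40,0,0,-0.05,0],
    [40,0,0,0,0],
  ],
)

```text
time_s: 22.08
position: [449.1, 335.4, 30.9]
tool_rot: [-0.004, 0.872, 0.489, 0.003]
force: [-3.1, -1.1, 10.4]
width: 41.6
gripper_force: 61.9
```

>>> step_arm(
  plan=[
    [43,0,0,0.02,0],
    [48,0,0,0,0],
    [60,0,0,0,0],
    [60,0,0,0,0],
    [60,0,0,0.5,0],
    [60,0,0,1,0],
    [60,0,0,1,0],
    [60,0,0,1,0],
    [60,0,0,1,0],
    [60,0,0,1,0],
    [60,0,0,1,0],
  ],
)

```text
time_s: 23.45
position: [448.9, 335.3, 194.3]
tool_rot: [-0.004, 0.872, 0.489, 0.004]
force: [-0.1, 0.3, -0.5]
width: 60.1
gripper_force: 0.0
```

>>> step_arm(
  plan=[
    [60,0.2,-1,0.5,0],
    [60,0.2,-1,0,0],
    [60,0.2,-1,0,0],
    [60,0.2,-1,0,0],
    [60,0.2,-1,0,0],
    [60,0.2,-1,0,0],
    [60,0.2,-1,0,0],
    [60,0.2,-1,0,0],
    [60,0.2,-1,0,0],
    [60,0.2,-1,0,0],
    [60,0.2,-1,0,0],
    [60,0.2,-1,0,0],
  ],
)

```text
time_s: 24.95
position: [509.1, 34.5, 205.9]
tool_rot: [-0.004, 0.872, 0.489, 0.004]
force: [0.8, 0.3, 0.2]
width: 60.0
gripper_force: 0.0
```

>>> step_arm(
  plan=[
    [60,0.2,-1,0,0],
    [60,0.2,-1,0,0],
    [60,0.2,-1,0,0],
    [60,0.2,-0.4,0,0],
    [60,0,0,0,0],
    [60,0,0,0,0],
  ],
)

```text
time_s: 25.7
position: [528.6, -48.9, 205.1]
tool_rot: [-0.005, 0.872, 0.489, 0.003]
force: [-0.1, -0.2, -0.1]
width: 60.3
gripper_force: 0.0
```

Run:
```python
from h import *
st(); t=shot('top','top4.png'); q=shot('scene','scene5.png')
b=cv2.resize(q['image'][110:310,220:430][:,:,::-1],(630,600),interpolation=2)
cv2.imwrite('pics/c6.png',b)
```

```text
t25.70 pos [528.65 -48.86 205.1 ] psi -31.5 q1 -0.230 q6 0.315 F [-0.13 -0.22 -0.09] M [-0.012  0.001  0.003] w 60.26 g 0.0 q [-0.0047  0.8723  0.4889  0.0031]
```

View pics/c6.png

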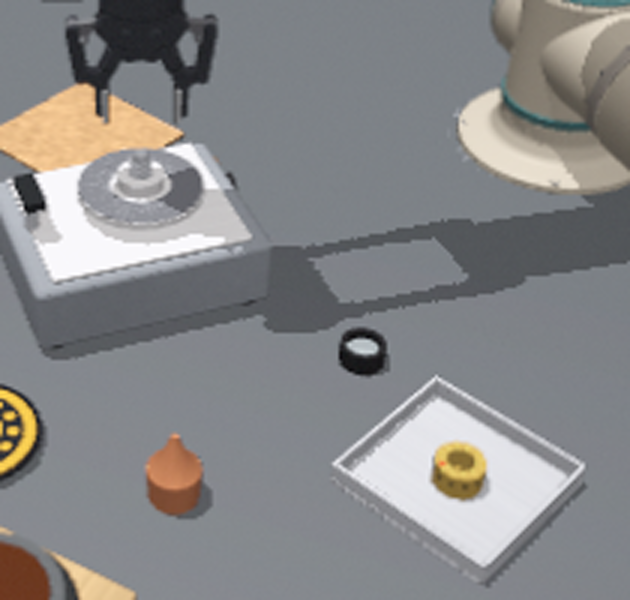

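The nut sits in the tray at (460,470); the gripper is above the bare spindle at (140,165). Descending to the hub.

>>> step_arm(
  plan=[
    [60,0.01,-0.04,-0.8,0],
    [60,0,0,-0.8,0],
    [60,0,0,-0.7,0],
    [60,0,0,-0.3,0],
    [60,0,0,-0.15,0],
    [54,0,0,0,0],
    [50,0,0,0,0],
    [50,0,0,0,0],
  ],
)

```text
time_s: 26.8
position: [529.5, -50.8, 136.7]
tool_rot: [-0.004, 0.872, 0.489, 0.003]
force: [0.6, -0.3, 0.4]
width: 50.0
gripper_force: 0.0
```

Run:
```python
from h import *
st(); q=shot('scene','scene6.png')
b=cv2.resize(q['image'][115:190,225:310][:,:,::-1],(680,600),interpolation=2)
cv2.imwrite('pics/c7.png',b)
```

```text
t26.80 pos [529.51 -50.76 136.74] psi -31.5 q1 -0.233 q6 0.310 F [ 0.61 -0.32  0.4 ] M [ 0.018 -0.021  0.006] w 49.97 g 0.0 q [-0.0039  0.8724  0.4887  0.0034]
```

View pics/c7.png

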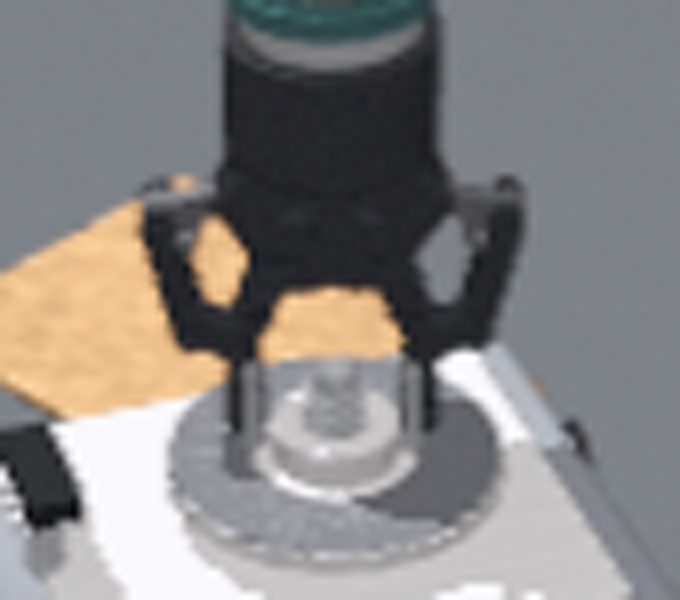

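Fingers straddle the hub symmetrically (pad edges x≈262 and 402, hub 270–402). Closing.

>>> step_arm(
  plan=[
    [48,0,0,0,0],
    [47,0,0,0,0],
    [46.5,0,0,0,0],
    [46,0,0,0,0],
    [46,0,0,0,0],
  ],
)

```text
time_s: 27.48
position: [528.8, -50.5, 136.2]
tool_rot: [-0.005, 0.872, 0.489, 0.003]
force: [-1.9, 0.9, 2.0]
width: 46.0
gripper_force: 1.2
```

```bash
python3 -c "
from h import *
st()"
```

```text
t27.48 pos [528.76 -50.46 136.18] psi -31.5 q1 -0.233 q6 0.310 F [-1.89  0.93  1.98] M [ 0.178  0.28  -0.016] w 45.95 g 1.2 q [-0.0047  0.8724  0.4888  0.0027]
```

>>> step_arm(
  plan=[
    [45.5,-0.01,0.005,0,0],
    [45,0,0,0,0],
    [44,0,0,0,0],
    [44,0,0,0,0],
  ],
)

```text
time_s: 27.98
position: [528.7, -50.5, 136.3]
tool_rot: [-0.004, 0.872, 0.489, 0.003]
force: [-2.6, 2.1, 2.5]
width: 44.5
gripper_force: 36.6
```

```bash
python3 -c "
from h import *
st()"
```

```text
t27.98 pos [528.75 -50.47 136.33] psi -31.5 q1 -0.233 q6 0.311 F [-2.6   2.06  2.49] M [0.244 0.531 0.033] w 44.45 g 36.6 q [-0.0044  0.8724  0.4887  0.0029]
```

>>> step_arm(
  plan=[
    [42,0,0,0,0],
    [42,-0.005,0.005,0.04,0],
    [42,0,0,0.04,0],
    [42,0,0,0.06,0],
    [42,0,0,0,0],
  ],
)

```text
time_s: 28.6
position: [529.1, -50.6, 139.7]
tool_rot: [-0.004, 0.872, 0.489, 0.003]
force: [-0.1, -0.3, -1.6]
width: 43.5
gripper_force: 61.3
```

```bash
python3 -c "
from h import *
st()"
```

```text
t28.60 pos [529.15 -50.6  139.69] psi -31.5 q1 -0.233 q6 0.311 F [-0.09 -0.31 -1.63] M [-0.022  0.014 -0.028] w 43.53 g 61.3 q [-0.004   0.8724  0.4887  0.0032]
```

>>> step_arm(
  plan=[
    [42,0,0,0.1,0],
    [42,0,0,0.1,0],
    [42,0,0,0.1,0],
    [42,0,0,0,0],
  ],
)

```text
time_s: 29.1
position: [529.1, -50.5, 147.6]
tool_rot: [-0.004, 0.872, 0.489, 0.003]
force: [0.7, 0.0, -2.8]
width: 43.9
gripper_force: 61.4
```

>>> step_arm(
  plan=[
    [42,0,0,0.3,0],
    [42,0,0,0.4,0],
    [42,0,0,0.6,0],
    [42,0,0,0.6,0],
    [42,0,0,0.4,0],
    [42,0,0,0.1,0],
    [42,0,-0.3,0,0],
    [42,-0.2,-0.7,0,0],
    [42,-0.3,-1,0,0],
    [42,-0.3,-1,0,0],
    [42,-0.3,-1,0,0],
    [42,-0.3,-1,0,0],
  ],
)

```text
time_s: 30.6
position: [492.7, -177.3, 206.7]
tool_rot: [-0.005, 0.873, 0.488, 0.002]
force: [-0.7, 0.1, -2.9]
width: 43.5
gripper_force: 61.5
```

>>> step_arm(
  plan=[
    [42,-0.3,-1,0,0],
    [42,-0.3,-1,0,0],
    [42,-0.3,-1,0,0],
    [42,-0.3,-0.9,0,0],
    [42,0,-0.5,0,0],
    [42,0,-0.2,0,0],
    [42,0,0,0,0],
  ],
)

```text
time_s: 31.48
position: [463.9, -290.4, 207.1]
tool_rot: [-0.005, 0.872, 0.489, 0.003]
force: [-0.4, 0.7, -2.5]
width: 44.2
gripper_force: 61.5
```

Run:
```python
from h import *
st(); t=shot('top','top5.png'); q=shot('scene','scene7.png')
a=cv2.resize(t['image'][180:300,210:410][:,:,::-1],(500,300),interpolation=2)
b=cv2.resize(q['image'][90:210,190:330][:,:,::-1],(500,428),interpolation=2)[:300]
b=cv2.resize(q['image'][90:210,190:330][:,:,::-1],(350,300),interpolation=2)
cv2.imwrite('pics/c8.png',cv2.resize(np.hstack([a,b]),(800,282)))
```

```text
t31.48 pos [ 463.89 -290.37  207.06] psi -31.5 q1 -0.692 q6 -0.146 F [-0.43  0.66 -2.49] M [ 0.016  0.03  -0.025] w 44.21 g 61.5 q [-0.0046  0.8725  0.4886  0.0032]
```

View pics/c8.png

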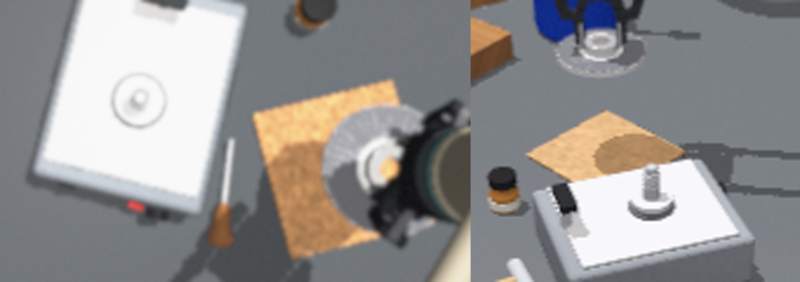

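The lap hangs level over the cork (shadow on it), the hone's spindle is bare with flange at crop (650,200), and the graver is undisturbed. Lowering.

>>> step_arm(
  plan=[
    [42,0,0,-0.5,0],
    [42,0,0,-1,0],
    [42,0,0,-1,0],
    [42,0,0,-1,0],
    [42,0,0,-1,0],
    [42,0,0,-0.8,0],
    [42,0,0,-0.5,0],
    [42,0,0,-0.3,0],
    [42,0,0,0,0],
  ],
)

```text
time_s: 32.7
position: [463.8, -290.3, 54.5]
tool_rot: [-0.005, 0.872, 0.489, 0.003]
force: [0.9, -1.0, -1.6]
width: 44.0
gripper_force: 61.5
```

>>> step_arm(
  plan=[
    [42,0,0,-0.06,0],
    [42,0,0,-0.06,0],
    [42,0,0,0,0],
  ],
)

```text
time_s: 33.08
position: [463.9, -290.5, 52.0]
tool_rot: [-0.004, 0.872, 0.489, 0.003]
force: [-0.0, 0.6, -2.9]
width: 43.8
gripper_force: 61.5
```

>>> step_arm(
  plan=[
    [42,0,0,-0.06,0],
    [42,0,0,-0.06,0],
    [42,0,0,0,0],
  ],
)

```text
time_s: 33.45
position: [463.7, -290.3, 48.6]
tool_rot: [-0.004, 0.872, 0.489, 0.003]
force: [0.3, -0.6, -2.4]
width: 43.9
gripper_force: 61.5
```

>>> step_arm(
  plan=[
    [42,0,0,-0.06,0],
    [42,0,0,0,0],
    [42,0,0,-0.06,0],
    [42,0,0,0,0],
  ],
)

```text
time_s: 33.95
position: [463.8, -290.3, 45.6]
tool_rot: [-0.004, 0.872, 0.489, 0.003]
force: [-0.2, -0.1, -1.9]
width: 43.7
gripper_force: 61.5
```

>>> step_arm(
  plan=[
    [42,0,0,-0.05,0],
    [42,0,0,0,0],
  ],
)

```text
time_s: 34.2
position: [463.8, -290.4, 44.4]
tool_rot: [-0.004, 0.872, 0.489, 0.003]
force: [0.3, 0.3, -2.9]
width: 43.7
gripper_force: 61.5
```

>>> step_arm(
  plan=[
    [42,0,0,-0.04,0],
    [42,0,0,0,0],
  ],
)

```text
time_s: 34.45
position: [463.8, -290.4, 43.4]
tool_rot: [-0.004, 0.872, 0.489, 0.003]
force: [-0.3, 0.3, -3.0]
width: 44.3
gripper_force: 61.5
```

>>> step_arm(
  plan=[
    [42,0,0,-0.04,0],
    [42,0,0,0,0],
  ],
)

```text
time_s: 34.7
position: [463.8, -290.4, 42.4]
tool_rot: [-0.004, 0.872, 0.489, 0.003]
force: [-0.4, -0.1, -2.2]
width: 43.5
gripper_force: 61.5
```

>>> step_arm(
  plan=[
    [42,0,0,-0.03,0],
    [42,0,0,0,0],
  ],
)

```text
time_s: 34.95
position: [463.9, -290.5, 42.2]
tool_rot: [-0.004, 0.872, 0.489, 0.003]
force: [-0.7, 1.4, 2.4]
width: 43.9
gripper_force: 62.1
```

>>> step_arm(
  plan=[
    [42,0,0,-0.03,0],
    [42,0,0,0,0],
  ],
)

```text
time_s: 35.2
position: [463.9, -290.4, 42.2]
tool_rot: [-0.004, 0.872, 0.489, 0.003]
force: [-2.6, 1.2, 8.0]
width: 43.9
gripper_force: 62.7
```

>>> step_arm(
  plan=[
    [44.5,0,0,0,0],
    [46,0,0,0,0],
    [48,0,0,0,0],
    [52,0,0,0,0],
    [60,0,0,0,0],
    [60,0,0,0.1,0],
    [60,0,0,0.4,0],
    [60,0,0,1,0],
    [60,0,0,1,0],
    [60,0,0,1,0],
    [60,0,0,1,0],
    [60,0,0,1,0],
  ],
)

```text
time_s: 36.7
position: [463.8, -290.4, 180.2]
tool_rot: [-0.004, 0.872, 0.489, 0.003]
force: [0.1, -0.0, -1.6]
width: 59.9
gripper_force: 0.0
```

>>> step_arm(
  plan=[
    [60,-0.5,1,0.5,0],
    [60,-0.5,1,0.5,0],
    [60,-0.5,1,0,0],
    [60,-0.5,1,0,0],
    [60,-0.5,1,0,0],
    [60,-0.5,1,0,0],
    [60,-0.5,1,0,0],
    [60,0,0,0,0],
    [60,0,0,0,0],
  ],
)

```text
time_s: 37.83
position: [377.0, -115.8, 204.0]
tool_rot: [-0.003, 0.872, 0.489, 0.003]
force: [-0.1, -0.1, 0.6]
width: 60.2
gripper_force: 0.0
```

Run:
```python
from h import *
st(); t=shot('top','top6.png'); q=shot('scene','scene8.png')
a=cv2.resize(t['image'][120:300,80:400][:,:,::-1],(440,248),interpolation=2)
b=cv2.resize(q['image'][100:300,150:430][:,:,::-1],(347,248),interpolation=2)
cv2.imwrite('pics/c9.png',np.hstack([a,b]))
```

```text
t37.83 pos [ 376.97 -115.81  204.02] psi -31.5 q1 -0.483 q6 0.062 F [-0.13 -0.1   0.58] M [-0.009  0.007  0.026] w 60.21 g 0.0 q [-0.0033  0.8723  0.4889  0.0035]
```

View pics/c9.png

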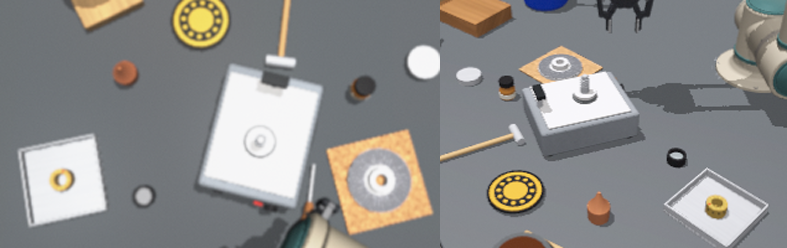

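The nut lies in the tray at (62,180), and the lap lies face up, centred on the cork at (380,180). Everything else is as it was, and the robot is clear.

```bash
python3 -c "
from h import *
print(bot.finish_job())"
```

```text
the job is handed in; nothing more can be done
None
```

The job is handed in at about 38 s: the nut is off and in the steel tray, and the lap lies diamond face up, wholly on the cork pad. The forces I read while unscrewing stayed under about 7 N, and the last picture shows nothing else on the bench moved.

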